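Nip up a lamp's glass-retaining ring with a two-pin spanner

TASK

The round lamp on the bench has its new amber glass laid in, but the recessed brass retaining ring over the glass is still loose. Take the two-pin spanner from its wooden block, set both pins in the ring's two holes and turn the ring clockwise until you feel it seat on the glass and it is snug, gently, without overtightening and cracking the glass. Then lift the spanner off, stand it back upright in its block, and leave the things round about alone.

Things in the scene. Friction and masses are not known exactly. Their poses are not given: they have to be found in the camera images.
- spanner: Two-pin spanner with a dark wooden T-handle, 84 mm long (along its x), 22 mm wide, 79 mm tall, 0.17 to 0.29 kg; it starts upright in the block. Origin midway between its pin tips, z up. Above the tips: 0-6 mm two steel pins, 6 mm diameter, tapered tips, at x = +34 and -34 mm; 6-16 mm round legs 11 mm thick, whose shoulders rest on the ring when the pins are fully in; 16-26 mm steel crossbar.
- pins (a point): The point midway between the two pin tips: the spanner's origin.
- handle (a point): Middle of the spanner's wooden grip, 65 mm above the pin tips: a flat bar 66 mm long (along the spanner's x), 14 mm thick (across its y), from 51 to 79 mm above the pin tips. Grip it across its thickness, from above; the pins are in line with the bar.
- lamp: Round grey lamp on its back, glass upward, screwed to a 120 x 120 x 12 mm plywood board fixed to the bench; it does not move. Origin: under the centre of the board, on the bench. Housing 107 mm across, rim 60 mm above the bench, inner wall of 46 mm radius. It carries the glass and the ring.
- ring: Flat brass-coloured retaining ring, 86 mm outside, 54 mm inside, 8 mm thick; origin at the centre of its underside. Two through holes, 8.6 mm diameter, at x = +34 and -34 mm in its frame; either pin fits either hole. It turns on a thread about the vertical; clockwise seen from above tightens. It stays where it is left, springing back 0.2 rad at most when the spanner is eased.
- ring_face (a point): Centre of the ring's top face, on the lamp's axis, 52 mm above the bench, 8 mm below the rim. Loose, it turns against 0.1 N m. After 0.1 to 1.1 rad (differs each time, must be felt) it meets the glass; then the moment in turning is 0.3 plus 1.8 N m a radian: snug at 0.5 to 0.8, cracked at 0.95 N m. When the hand rests, up to 0.5 N m less is felt: it is snug at 0.3 over loose.
- hole_a (a point): Centre of the mouth of one hole, in the ring's top face; the hole is 8 mm deep.
- hole_b (a point): Centre of the mouth of the other hole, opposite.
- glass_top (a point): Centre of the top of the amber glass disc (91 mm across, 4 mm thick), 44 mm above the bench while the ring is loose. Past first touch the ring presses the glass and its rubber gasket down 1 mm a radian; snug is 0.12 to 0.3 mm, finer than this reading.
- block: Wooden block, 120 x 56 x 30 mm, fixed to the bench, with one slot along its x, 92 mm long, 17 mm wide, 26 mm deep, open at the top. The spanner's legs stand in the slot and its crossbar rests on the block's top; it may stand either way round. Origin: centre of its underside, on the bench.
- block_top (a point): Centre of the slot's mouth, on the block's top face, 30 mm above the bench. When the spanner stands in the block its pin tips are 16 mm below this point.
- stippler: Stippling brush with a pale wooden handle, 138 mm long, lying on the bench; a bystander.
- muller: Clear glass muller, 60 mm across, 81 mm tall; a bystander.
- cutter: Glass cutter with a wooden handle, 129 mm long, lying on the bench; a bystander.
- jar: Glass jar with a pale lid, 63 mm across, 72 mm tall; a bystander.
There are look-alikes about, which are no part of the job. What is shaped like the spanner but pink is not meant.

How it is judged (in metres and radians):
On the way, in this order (a step that is already met when the one before it is completed fails the run):
1. both pins of the spanner are in the ring's holes (pin tips more than 3.5 mm below the ring's face, spanner within 3 mm of its axis) (z of pins in the frame of ring_face below -0.0035 m and horizontal distance between pins and ring_face below 0.003 m), for 0.1 s.
2. with the pins still in the holes, the ring is turned until it presses the glass down on its gasket by more than 0.1 mm (all of step 1 and z of glass_top in the frame of lamp below 0.0439 m), for 0.1 s.
At the end, for the whole second after the job is handed in: The ring is snug: the glass is pressed on its gasket by more than 0.08 mm and less than 0.37 mm. The spanner stands at rest in its block: pin tips more than 12 mm below the block's top, within 12 mm of the slot's middle, upright within 0.1 rad (z of pins in the frame of block_top below -0.012 m and horizontal distance between pins and block_top below 0.012 m and angle between spanner's own z axis and vertical below 0.1 rad and z of glass_top in the frame of lamp between 0.04363 and 0.04392 m and linear speed of spanner below 0.02 m/s); the robot touches nothing.
It fails at once if the glass cracks: it is pressed down on its gasket by more than 0.37 mm (a turning moment of about 0.95 N m) (z of glass_top in the frame of lamp below 0.04363 m).
It fails at once if the spanner is pressed on the ring, or jammed against it, with more than 45 N (contact force between spanner and ring above 45 N).
It fails at once if a bystander is moved by more than 20 mm (distance of any of stippler, muller, cutter, jar from where it was at the start of the episode above 0.02 m).
It also fails if it takes over 72 s, if anything falls off the work surface, if the arm or the gripper's body presses on something with over 40 N, if the wrist force passes 120 N, or if a joint passes its speed limit or range.

ROBOT

A 6-joint arm with a two-finger parallel gripper is mounted at the origin on a cart in front of the work surface, level with it; the furniture and walls round the work are solid. World frame = base frame: x ahead of the robot, y to its left, z up, the work surface at z = 0. Lengths are in mm, angles in rad, forces in N, time in s.
With the tool pointing down it reaches from about 275 to 750 mm from the base axis. Payload 10.2 kg.
Tool frame: the origin (TCP) lies between the finger pads; the fingertips stand 11 mm ahead of it and the grasp point (between the pads) lies 8 mm behind it (ctrl.tip_extent is the distance from the TCP to the fingertips, in mm); z points along the fingers, y is the direction in which the jaws open and shut (so a half turn about z gives the same grasp; the last joint's range is limited). The gripper opens to 85 mm and grips with 20 to 120 N. Pads are 22 mm wide; open, the fingers measure 114 mm over their backs; the gripper's body (76 mm by 85 mm) begins 54 mm behind the grasp point. The pads swing forward as they close: fully open they stand 13 mm farther back than shut.
Start: joints at [1.053, 0.313, 1.498, -0, 1.331, -0.223], TCP at [152.551, 502.354, 242.294] pointing down, gripper open.
Joint ranges: [-2.94, 2.94], [-0.97, 2.17], [0.19, 2.56], [-1.23, 4.37], [0.02, 3.11], [-2.88, 2.88]. Speed limits (rad/s): [2.39, 2.39, 3.01, 3.14, 3.14, 3.14].

INTERFACE

Orientations are given as a unit quaternion [w, x, y, z].
In Python, from rig import ctrl gives the robot as it stands.
- The arm moves only by the tool apply_moves, never from a script. Its argument "commands" is a list of rows, each a list of 5 numbers: the finger opening in cm, from 0 to 8.54, then the shift along the tool's x, y, z in cm, then the turn about the tool's z in rad. In form: [[jaw, dx, dy, dz, roll], ...]. A call has 1 to 12 rows; each row shifts and turns the commanded pose from where the row before left it, along the tool's axes as they then stand; what a row does not reach is not made up. A row lasts 1/12 s, in which the tool goes at most 41.7 mm and 7.16 degrees, less where a joint would pass 70% of its speed; a pose out of reach is approached as far as the arm can. A call with a gripper value outside its range is refused whole. The fingers move at their own pace and stop on an object; "squeeze" is the grip in N (left out, the last holds). Time passes only in rows, so rows that do not move let the fingers close. It gives the time, the measured TCP pose, the force and the opening at its end, in the units of the state.
- ctrl.sense(): the state, without advancing time (a new reading comes with each control period).
- ctrl.capture(name): name is "side" or "top"; returns the picture (420x560x3 uint8, red, green, blue); there is no depth.
- ctrl.camera_info(name): a dict with "fov_y" (degrees; the focal length in pixels is half the picture's height over the tangent of half this angle, whatever the lens; pixels are square), "cx", "cy" (the principal point, pixels), "camera_from_world" (4x4, takes a point from world to camera coordinates). Camera axes: x right, y down, z forward; pixel columns grow to the right and rows downward; lengths in mm; the calibration is good to about 2 mm. A picture is of the moment at which its call begins. camera_info takes no time and is no camera call.
- ctrl.finish_job(): hands the job in, once; it reports no verdict.
The state is a dict: "time_s": time; "joints": joint angles; "dq": joint speeds; "tau": joint torques, N m; "eef_pos": TCP position; "ee_rot": TCP orientation; "force": force on the tool from outside, world axes, zero at the start; "wrist_torque": the same for the moment, N m; "grip_width": opening from 0.0 (shut) to 1.0 (fully open).
Only numpy, scipy, OpenCV 4.12 (cv2) and the standard library are available. Lean on these libraries where they do the work, as an engineer would, in place of code of your own. Each camera call takes 0.05 s, during which the arm holds its last target.

## Working session

There is one attempt and no reset: what is moved stays moved. The work goes in short steps, Python scripts to look and compute and a tool call to move; the robot and the scene stay as the last step left them, time stands still between calls to the robot, and variables do not carry over. Pictures are saved under pics/ and viewed, and the job is handed in when it is done.

Besides the shell and the picture viewer there is one more tool, called after "Call:" by a JSON object that holds its "name" and its "arguments", one argument or row to a line. apply_moves: Moves the arm, as the interface text tells. Its arguments: {"type":"object","properties":{"commands":{"type":"array"},"squeeze":{"type":"number"}},"required":["commands"]}

```bash
ls; mkdir -p pics; python3 - <<'E'
from rig import ctrl
import cv2,json
s=ctrl.sense();print(s)
for n in("side","top"):
    im=ctrl.capture(n);cv2.imwrite(f"pics/{n}0.png",im[:,:,::-1]);print(n,ctrl.camera_info(n))
print(ctrl.tip_extent)
E
```

```text
pics
{'time_s': 0.0, 'joints': array([ 1.05263000e+00,  3.13427706e-01,  1.49845445e+00, -2.11927424e-05,
        1.33101813e+00, -2.23416005e-01]), 'dq': array([ 1.53096507e-04,  6.89255698e-05, -2.68841446e-07, -6.37989577e-04,
       -1.50731445e-03,  2.08998339e-03]), 'tau': array([-1.10755541e-04, -4.12266827e+01, -2.59745497e+01, -1.92323259e-04,
        4.09874061e-03, -3.14299473e-05]), 'eef_pos': array([152.40769396, 502.1238718 , 241.73994341]), 'ee_rot': array([-2.27320913e-04,  1.46839726e-01,  9.89160082e-01, -6.13114851e-04]), 'force': array([-0.2738673 ,  0.53793003,  0.14621304]), 'wrist_torque': array([ 0.01020433,  0.02364044, -0.01771301]), 'grip_width': 1.0007049086976463}
side {'fov_y': 43.479941799609286, 'cx': 277.2548913126529, 'cy': 209.27642332125941, 'camera_from_world': array([[ 8.38891167e-01, -5.44277834e-01, -4.82181069e-03,
        -4.01598798e+02],
       [-3.79380524e-01, -5.78338055e-01, -7.22215696e-01,
         2.13759302e+02],
       [ 3.90297358e-01,  6.07689669e-01, -6.91651096e-01,
         9.92830319e+02],
       [ 0.00000000e+00,  0.00000000e+00,  0.00000000e+00,
         1.00000000e+00]])}
top {'fov_y': 54.778037659618604, 'cx': 272.9819229628551, 'cy': 207.16189261171147, 'camera_from_world': array([[ 8.17532014e-03, -9.99406339e-01, -3.34683870e-02,
         3.27615098e+00],
       [-9.96863886e-01, -5.51085265e-03, -7.89431630e-02,
         4.72596753e+02],
       [ 7.87118582e-02,  3.40088120e-02, -9.96317140e-01,
         8.81507260e+02],
       [ 0.00000000e+00,  0.00000000e+00,  0.00000000e+00,
         1.00000000e+00]])}
11.0
```

View pics/side0.png

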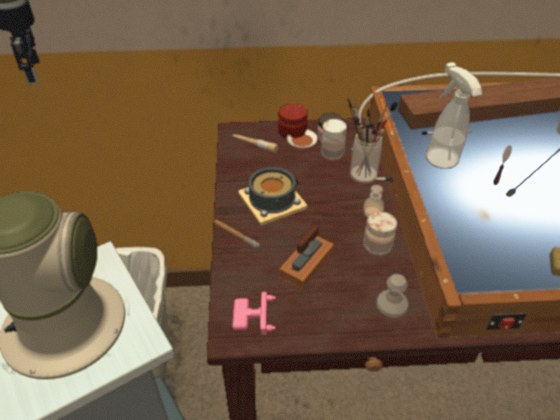

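View pics/top0.png

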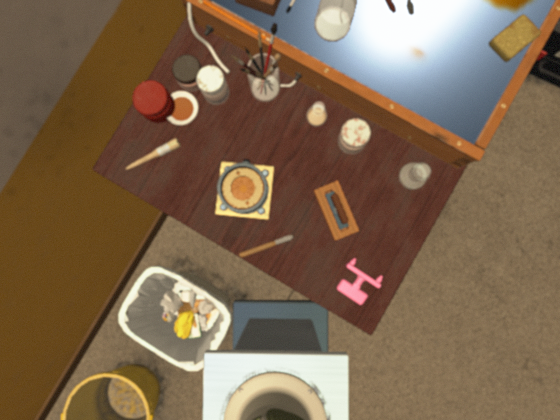

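The spanner candidates are the dark wooden T-handle in the block (side about 307,245; top about 338,207) and the pink look-alike (side 255,312; top 358,282). The description picks the one in the block. I'll check it in close crops.

```bash
python3 - <<'E'
import cv2
t=cv2.imread('pics/top0.png');s=cv2.imread('pics/side0.png')
def c(im,x,y,w,h,k,n): cv2.imwrite(n,cv2.resize(im[y:y+h,x:x+w],None,fx=k,fy=k,interpolation=cv2.INTER_CUBIC))
c(t,300,165,80,80,7,'pics/tblock.png');c(t,205,150,80,80,7,'pics/tlamp.png')
c(s,270,220,80,70,8,'pics/sblock.png');c(s,230,160,80,70,8,'pics/slamp.png')
E
```

```text
(no output)
```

View pics/tblock.png

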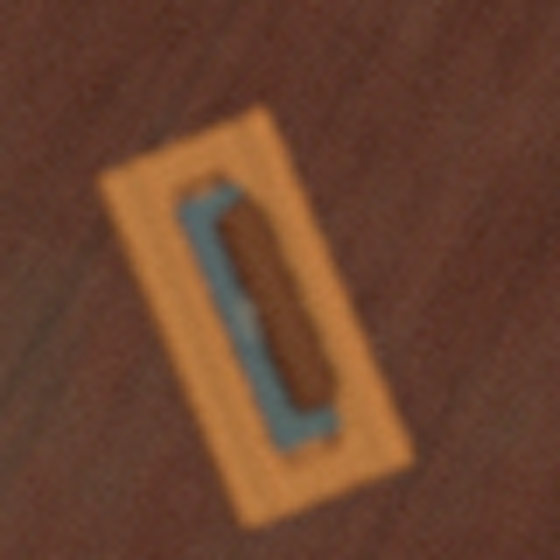

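View pics/tlamp.png

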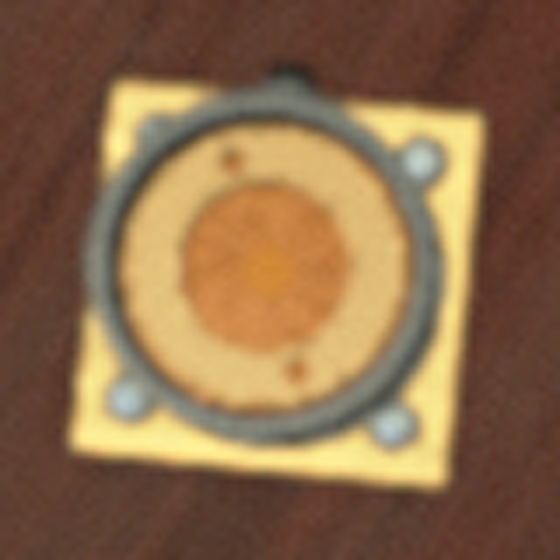

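View pics/sblock.png

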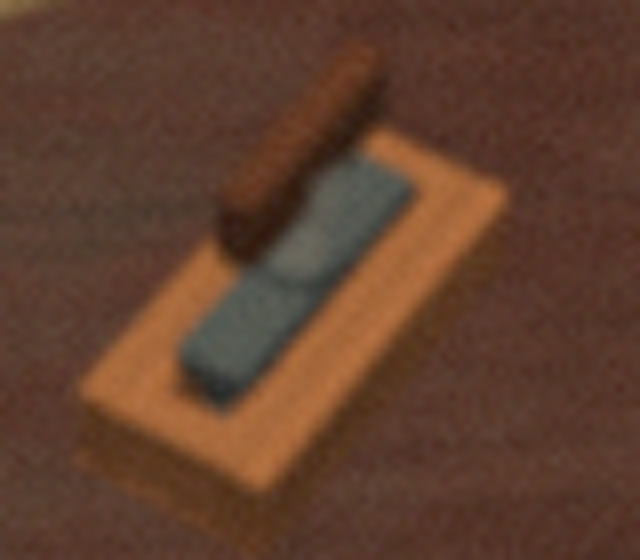

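View pics/slamp.png

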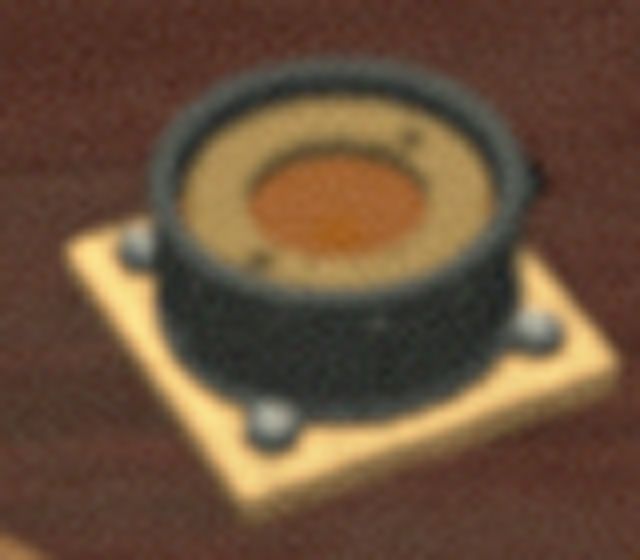

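```bash
cat > h.py <<'E'
import numpy as np
from rig import ctrl
def bp(n,uv,z):
    I=ctrl.camera_info(n);T=I['camera_from_world'];f=210/np.tan(np.radians(I['fov_y']/2))
    d=np.array([(uv[0]-I['cx'])/f,(uv[1]-I['cy'])/f,1]);R=T[:3,:3];c=-R.T@T[:3,3];d=R.T@d
    return (c+d*(z-c[2])/d[2])
def cr(u,v,x,y,k): return ((u+.5)/k-.5+x,(v+.5)/k-.5+y)
E
python3 - <<'E'
from h import *
def go(l,n,pts,off,k,z):
    P=np.array([bp(n,cr(*p,*off,k),z)[:2] for p in pts]);print(l,n,P.round(1).tolist(),'mean',P.mean(0).round(1),'ang',np.arctan2(*(P[1]-P[0])[::-1]).round(3),np.linalg.norm(P[1]-P[0]).round(1))
T=(300,165);TL=(205,150);S=(270,220);SL=(230,160)
go('block','top',[(100,178),(250,528),(415,460),(262,105)],T,7,30)
go('block','side',[(78,395),(380,128),(510,195),(262,490)],S,8,30)
go('bar','top',[(235,190),(317,405)],T,7,79)
go('bar','side',[(225,215),(362,48)],S,8,79)
go('cross','top',[(182,205),(283,447)],T,7,40)
go('cross','side',[(180,360),(350,160),(413,190),(228,380)],S,8,40)
go('holes','top',[(233,160),(296,370)],TL,7,52)
go('holes','side',[(412,138),(260,260)],SL,8,52)
go('rim','top',[(265,88),(263,440)],TL,7,60)
go('rim','top',[(86,262),(441,265)],TL,7,60)
go('rim','side',[(152,190),(528,190),],SL,8,60)
go('board','top',[(112,80),(487,118),(448,490),(70,450)],TL,7,12)
E
```

```text
block top [[509.9, -83.3], [401.0, -129.6], [422.4, -180.6], [533.2, -133.9]] mean [ 466.6 -131.8] ang -2.739 118.4
block side [[397.2, -133.4], [513.7, -100.7], [527.8, -138.6], [418.4, -182.9]] mean [ 464.3 -138.9] ang 0.273 120.9
bar top [[500.5, -119.7], [437.2, -143.5]] mean [ 468.9 -131.6] ang -2.783 67.7
bar side [[435.8, -139.8], [497.0, -112.0]] mean [ 466.4 -125.9] ang 0.427 67.2
cross top [[500.4, -107.9], [425.9, -138.6]] mean [ 463.1 -123.2] ang -2.751 80.6
cross side [[419.9, -144.8], [494.5, -113.1], [501.9, -130.5], [426.2, -156.5]] mean [ 460.6 -136.2] ang 0.402 81.1
holes top [[544.8, 81.9], [479.8, 61.5]] mean [512.3  71.7] ang -2.838 68.1
holes side [[541.0, 79.4], [476.6, 58.7]] mean [508.8  69. ] ang -2.83 67.7
rim top [[565.7, 71.4], [457.7, 70.5]] mean [511.7  71. ] ang -3.133 108.0
rim top [[511.9, 125.5], [511.4, 17.0]] mean [511.6  71.2] ang -1.575 108.5
rim side [[462.1, 92.8], [550.7, 34.6]] mean [506.4  63.7] ang -0.581 106.0
board top [[577.5, 126.5], [565.3, 4.9], [445.2, 16.4], [457.3, 137.9]] mean [511.3  71.4] ang -1.671 122.3
```

```bash
python3 - <<'E'
from h import *
def go(l,n,pts,off,k,z):
    P=np.array([bp(n,cr(*p,*off,k),z)[:2] for p in pts]);print(l,n,P.round(1).tolist(),'mean',P.mean(0).round(1),'ang',np.arctan2(*(P[1]-P[0])[::-1]).round(3),np.linalg.norm(P[1]-P[0]).round(1))
T=(300,165);S=(270,220)
go('bar','top',[(242,193),(316,403)],T,7,93)
go('bar','side',[(232,190),(362,50)],S,8,93)
E
```

```text
bar top [[498.0, -120.2], [437.2, -141.2]] mean [ 467.6 -130.7] ang -2.809 64.4
bar side [[434.3, -144.3], [488.0, -123.3]] mean [ 461.2 -133.8] ang 0.373 57.6
```

Call:
{"name": "apply_moves", "arguments": {
  "commands": [
    [6,0,0,0,-0.115],
    [6,0,0,0,-0.115],
    [6,0,0,0,-0.115],
    [6,0,0,0,-0.115],
    [6,0,0,0,-0.115],
    [6,0,0,0,-0.115]
  ]
}}

```text
time_s: 0.6
eef_pos: [152.5, 502.2, 242.0]
ee_rot: [-0.0, -0.199, 0.98, -0.0]
force: [0.6, -0.5, 0.2]
grip_width: 0.703
```

Call:
{"name": "apply_moves", "arguments": {
  "commands": [
    [5,-0.19,-2.9,0,0],
    [5,-0.19,-2.9,0,0],
    [5,-0.19,-2.9,0,0],
    [5,-0.19,-2.9,0,0],
    [5,-0.19,-2.9,0,0],
    [5,-0.19,-2.9,0,0],
    [5,-0.19,-2.9,0,0],
    [5,-0.19,-2.9,0,0],
    [5,-0.19,-2.9,0,0],
    [5,-0.19,-2.9,0,0],
    [5,-0.19,-2.9,0,0],
    [5,-0.19,-2.9,0,0]
  ]
}}

```text
time_s: 1.6
eef_pos: [307.7, 188.6, 242.2]
ee_rot: [-0.0, -0.196, 0.981, -0.0]
force: [0.7, 0.6, 0.8]
grip_width: 0.587
```

Call:
{"name": "apply_moves", "arguments": {
  "commands": [
    [5,-0.19,-2.9,0,0],
    [5,-0.19,-2.9,0,0],
    [5,-0.19,-2.9,0,0],
    [5,-0.19,-2.9,0,0],
    [5,-0.19,-2.9,0,0],
    [5,-0.19,-2.9,0,0],
    [5,-0.19,-2.9,0,0],
    [5,-0.19,-2.9,0,0],
    [5,-0.19,-2.9,0,0],
    [5,-0.19,-2.9,0,0],
    [5,-0.19,-2.9,0,0],
    [5,0,0,0,0]
  ]
}}

```text
time_s: 2.6
eef_pos: [450.9, -100.0, 241.7]
ee_rot: [-0.0, -0.195, 0.981, -0.0]
force: [0.7, 0.5, -0.7]
grip_width: 0.583
```

```bash
python3 - <<'E'
from h import *
import cv2
s=ctrl.sense();print(s['time_s'],s['eef_pos'],s['ee_rot'],s['joints'],s['grip_width'],s['force'],s['wrist_torque'])
E
```

```text
2.6 [ 450.93641753 -100.00546047  241.67827421] [-2.08148245e-04 -1.94751684e-01  9.80852512e-01 -2.96354228e-04] [-4.72375052e-01  1.73839614e-01  1.67769520e+00 -7.52631936e-04
  1.29001733e+00 -2.43497142e+00] 0.5833653935043771 [ 0.66343541  0.46788245 -0.66679471] [ 0.04739596  0.02840772 -0.03212688]
```

Call:
{"name": "apply_moves", "arguments": {
  "commands": [
    [5,-0.08,-1.76,0,0],
    [5,-0.08,-1.76,0,0],
    [5,0,0,2.5,0],
    [5,0,0,2.5,0],
    [5,0,0,2.5,0],
    [5,0,0,2.5,0],
    [5,0,0,1.5,0],
    [5,0,0,0,0],
    [5,0,0,0,0]
  ]
}}

```text
time_s: 3.35
eef_pos: [464.5, -128.0, 127.3]
ee_rot: [-0.0, -0.196, 0.981, 0.0]
force: [1.0, 0.7, -0.7]
grip_width: 0.585
```

```bash
cat >> h.py <<'E'
import cv2
def crop(n,x,y,w,h,k,f):
    im=ctrl.capture(n)[:,:,::-1]
    cv2.imwrite(f,cv2.resize(im[y:y+h,x:x+w],None,fx=k,fy=k,interpolation=cv2.INTER_CUBIC))
def pr(n,X):
    I=ctrl.camera_info(n);T=I['camera_from_world'];f=210/np.tan(np.radians(I['fov_y']/2))
    p=T[:3,:3]@np.asarray(X,float)+T[:3,3];return np.array([f*p[0]/p[2]+I['cx'],f*p[1]/p[2]+I['cy']])
def yaw(s):
    w,x,y,z=s['ee_rot'];return np.arctan2(2*(x*y+w*z),1-2*(y*y+z*z))%(2*np.pi)
def st():
    s=ctrl.sense();print(round(s['time_s'],2),s['eef_pos'].round(2),'yaw',yaw(s).round(4),'F',s['force'].round(2),'M',s['wrist_torque'].round(3),'g',round(s['grip_width'],3),'j6',s['joints'][5].round(3))
    return s
E
python3 - <<'E'
from h import *
s=st();p=s['eef_pos'];print(pr('side',p),pr('top',p))
crop('side',240,180,140,110,5,'pics/s1.png');crop('top',270,130,130,120,5,'pics/t1.png')
E
```

```text
3.35 [ 464.52 -127.97  127.27] yaw 3.537 F [ 1.    0.7  -0.74] M [-0.006 -0.024  0.001] g 0.585 j6 -2.479
[307.08735912 219.52751128] [340.30851311 207.26274806]
```

View pics/s1.png

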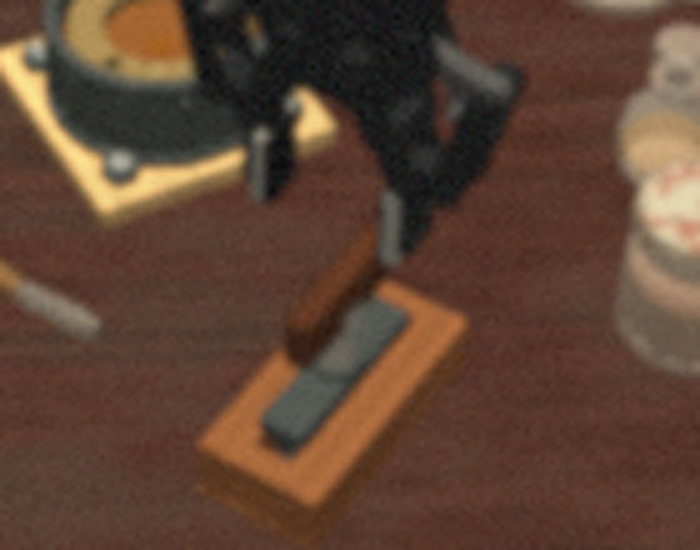

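View pics/t1.png

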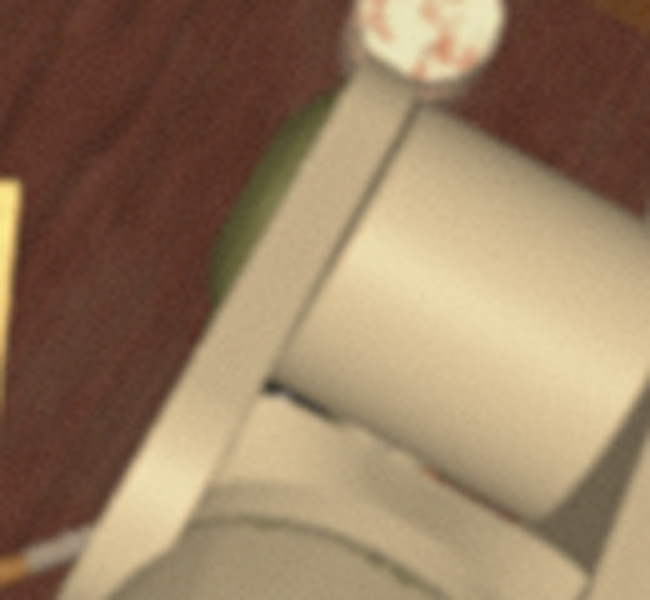

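```bash
python3 - <<'E'
from h import *
s=st();p=s['eef_pos'];y=yaw(s)
ty=np.array([np.sin(y),-np.cos(y),0])
for o in(-25,25): print(pr('side',p+ty*o-[0,0,11]))
for X in([466,-132,93],):
  print('handle',pr('side',X))
for c in(np.array([466,-132]),np.array([463,-135])):
  a=.395;u=np.array([np.cos(a),np.sin(a)]);v=np.array([-u[1],u[0]])
  print([ ((pr('side',[*(c+i*60*u+j*28*v),30])-[240,180]+.5)*5-.5).round(0).tolist() for i,j in((-1,-1),(-1,1),(1,-1),(1,1))],
   'bar',[ ((pr('side',[*(c+i*33*u+j*7*v),93])-[240,180]+.5)*5-.5).round(0).tolist() for i,j in((-1,-1),(-1,1),(1,-1),(1,1))])
E
```

```text
3.45 [ 465.24 -128.42  128.47] yaw 3.537 F [-0.03 -0.26 -0.37] M [ 0.008  0.014 -0.004] g 0.587 j6 -2.479
[318.47356059 228.34120455]
[296.45273971 218.00579932]
handle [308.29614974 232.86511386]
[[317.0, 499.0], [198.0, 437.0], [471.0, 312.0], [357.0, 257.0]] bar [[313.0, 325.0], [283.0, 310.0], [402.0, 224.0], [372.0, 210.0]]
[[315.0, 508.0], [196.0, 445.0], [470.0, 319.0], [355.0, 264.0]] bar [[311.0, 333.0], [281.0, 318.0], [401.0, 231.0], [371.0, 217.0]]
```

Call:
{"name": "apply_moves", "arguments": {
  "commands": [
    [5,0,-0.33,0,0],
    [5,0,0,1.5,0],
    [5,0,0,1.5,0],
    [5,0,0,1.5,0],
    [5,0,0,1.2,0],
    [5,0,0,0,0],
    [5,0,0,0,0],
    [5,0,0,0,0]
  ]
}}

```text
time_s: 4.12
eef_pos: [466.6, -131.7, 71.4]
ee_rot: [0.001, -0.196, 0.981, -0.001]
force: [0.4, 0.6, 0.9]
grip_width: 0.581
```

```bash
python3 - <<'E'
from h import *
s=st()
crop('side',240,180,140,110,5,'pics/s2.png')
E
```

```text
4.12 [ 466.59 -131.71   71.44] yaw 3.5368 F [0.4  0.56 0.93] M [ 0.019 -0.026 -0.005] g 0.581 j6 -2.483
```

View pics/s2.png

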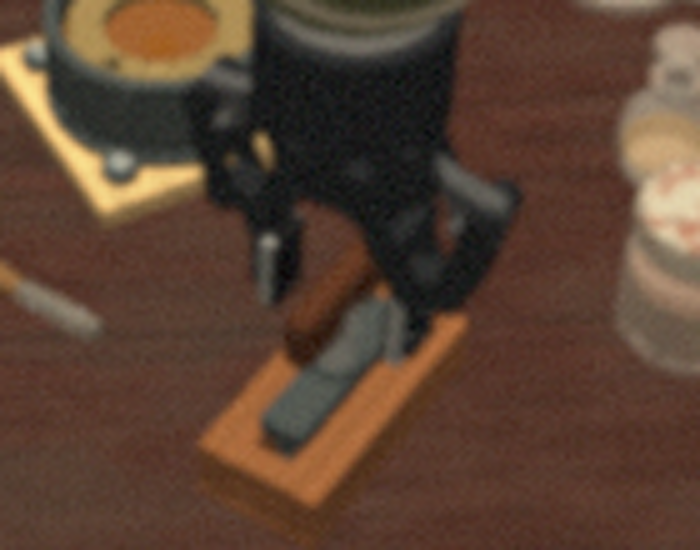

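Call:
{"name": "apply_moves", "arguments": {
  "commands": [
    [3,0,0,0,0],
    [2,0,0,0,0],
    [1.0,0,0,0,0],
    [0.5,0,0,0,0],
    [0.5,0,0,0,0],
    [0.5,0,0,0,0],
    [0.5,0,0,0,0],
    [0.5,0,0,0,0]
  ],
  "squeeze": 40
}}

```text
time_s: 4.83
eef_pos: [466.1, -131.3, 70.7]
ee_rot: [0.0, -0.196, 0.981, -0.0]
force: [-2.0, 1.6, 5.8]
grip_width: 0.161
```

```bash
python3 - <<'E'
from h import *
s=st()
crop('side',240,180,140,110,5,'pics/s3.png')
E
```

```text
4.83 [ 466.13 -131.34   70.72] yaw 3.5367 F [-2.03  1.61  5.79] M [ 0.223  0.217 -0.094] g 0.161 j6 -2.483
```

View pics/s3.png

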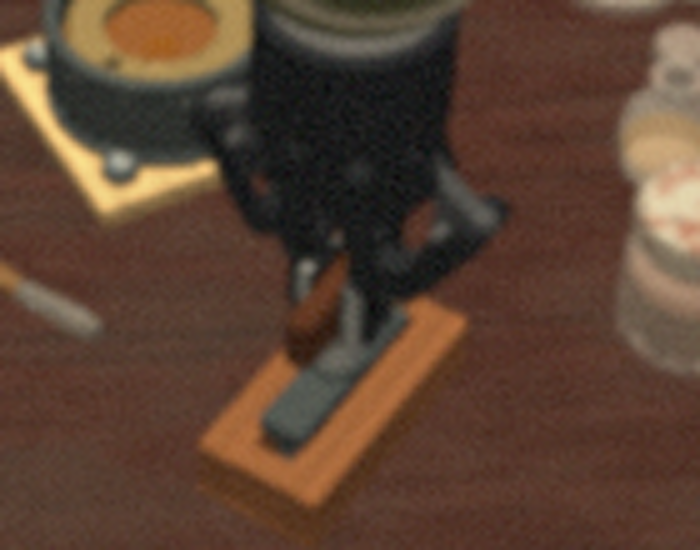

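Call:
{"name": "apply_moves", "arguments": {
  "commands": [
    [0.5,0,0,0,0],
    [0.5,0,0,0,0],
    [0.5,0,0,-0.5,0],
    [0.5,0,0,-1.0,0],
    [0.5,0,0,-2,0],
    [0.5,0,0,-2,0],
    [0.5,0,0,-2,0],
    [0.5,0,0,-2,0],
    [0.5,0,0,-0.5,0],
    [0.5,0,0,0,0],
    [0.5,0,0,0,0]
  ],
  "squeeze": 110
}}

```text
time_s: 5.8
eef_pos: [465.6, -131.2, 169.7]
ee_rot: [-0.0, -0.196, 0.981, 0.0]
force: [0.4, 0.3, -1.3]
grip_width: 0.146
```

```bash
python3 - <<'E'
from h import *
s=st()
crop('side',240,150,140,110,5,'pics/s4.png')
E
```

```text
5.8 [ 465.63 -131.16  169.65] yaw 3.5368 F [ 0.4   0.29 -1.29] M [-0.031  0.047  0.033] g 0.146 j6 -2.483
```

View pics/s4.png

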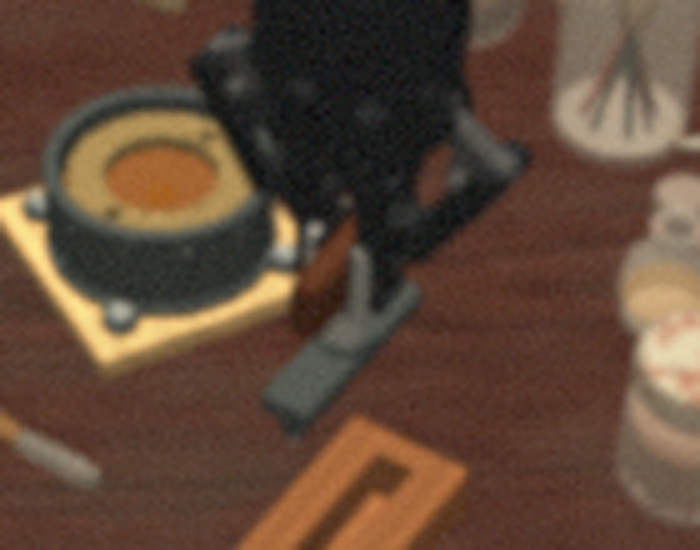

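Call:
{"name": "apply_moves", "arguments": {
  "commands": [
    [0.5,-1.21,1.69,0,0],
    [0.5,-1.21,1.69,0,0],
    [0.5,-1.21,1.69,0,0],
    [0.5,-1.21,1.69,0,0],
    [0.5,-1.21,1.69,0,0],
    [0.5,-1.21,1.69,0,0],
    [0.5,-1.21,1.69,0,0],
    [0.5,-1.21,1.69,0,0],
    [0.5,-1.21,1.69,0,0],
    [0.5,-1.21,1.69,0,0],
    [0.5,0,0,0,0.045],
    [0.5,0,0,0,0.042]
  ]
}}

```text
time_s: 6.85
eef_pos: [512.0, 72.3, 168.7]
ee_rot: [-0.001, -0.153, 0.988, 0.0]
force: [-1.3, -0.7, -2.3]
grip_width: 0.148
```

Call:
{"name": "apply_moves", "arguments": {
  "commands": [
    [0.5,0,0,1,0],
    [0.5,0,0,1,0],
    [0.5,0,0,1,0],
    [0.5,0,0,0,0],
    [0.5,0,0,0,0],
    [0.5,0,0,0,0]
  ]
}}

```text
time_s: 7.35
eef_pos: [512.7, 71.1, 140.3]
ee_rot: [0.0, -0.154, 0.988, -0.0]
force: [-1.0, 0.0, -1.5]
grip_width: 0.15
```

```bash
python3 - <<'E'
from h import *
s=st()
crop('side',225,135,100,85,8,'pics/s5.png')
crop('top',200,130,120,100,6,'pics/t5.png')
E
```

```text
7.35 [512.7   71.1  140.27] yaw 3.4499 F [-0.96  0.03 -1.52] M [-0.041  0.025  0.02 ] g 0.15 j6 -1.968
```

View pics/s5.png

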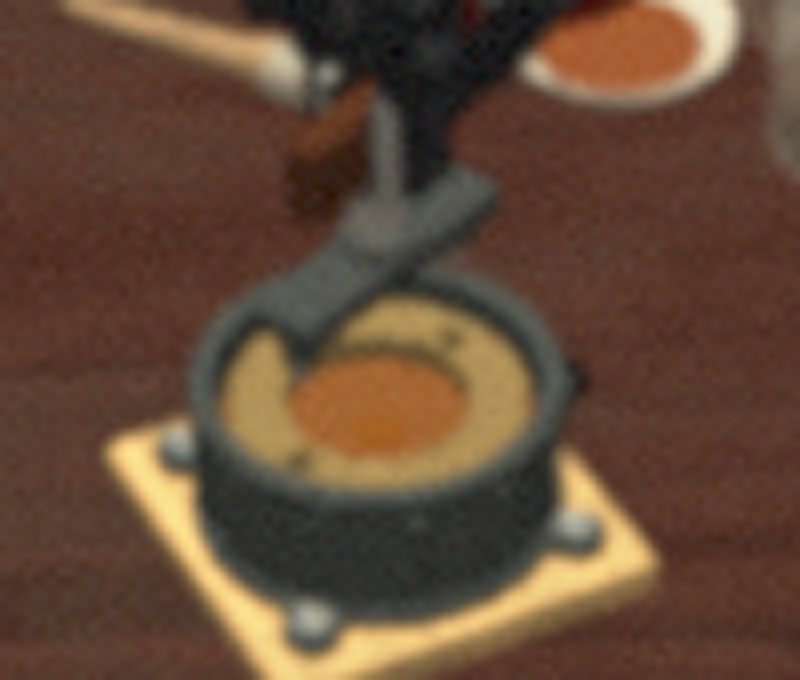

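View pics/t5.png

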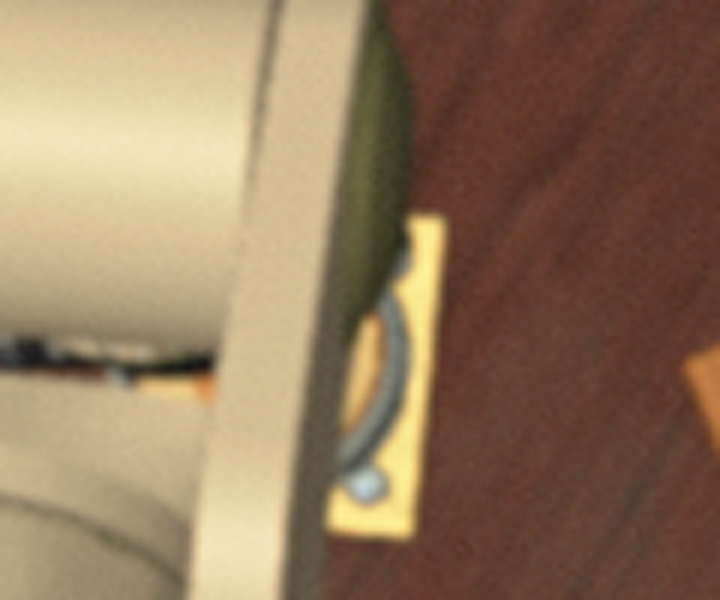

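```bash
python3 - <<'E'
from h import *
s=st();p=s['eef_pos'];y=yaw(s)
tx=np.array([np.cos(y),np.sin(y),0]);ty=np.array([tx[1],-tx[0],0])
def q(X): return ((pr('side',X)-[225,135]+.5)*8-.5).round(1).tolist()
z=p[2]-57
for w in(5,6,8):
  print(w,'cross top',[q([p[0],p[1],z+26]+tx*i*42+ty*j*w) for i,j in((1,-1),(1,1),(-1,-1),(-1,1))])
print('crossmid',q([p[0],p[1],z+26]), 'holes at tcp',[q([p[0],p[1],52]+tx*i*34) for i in(1,-1)])
c=np.array([512,71.5,52]);print([q(c+tx*i*34) for i in(1,-1)])
for o in (tx,ty): print('px per mm',np.subtract(q(c+o*10),q(c))/10)
print('z',np.subtract(q(c+np.array([0,0,10])),q(c))/10)
E
```

```text
7.45 [512.82  71.16 140.68] yaw 3.4499 F [ 0.23 -0.29 -1.19] M [ 0.017 -0.035 -0.041] g 0.148 j6 -1.968
5 cross top [[297.4, 313.9], [269.3, 299.0], [492.3, 164.3], [464.6, 150.5]]
6 cross top [[300.3, 315.4], [266.5, 297.5], [495.1, 165.7], [461.8, 149.1]]
8 cross top [[305.9, 318.5], [261.0, 294.5], [500.7, 168.5], [456.3, 146.4]]
crossmid [382.9, 230.4] holes at tcp [[307.6, 450.6], [460.2, 329.0]]
[[304.5, 451.0], [457.2, 329.4]]
px per mm [-2.25  1.8 ]
px per mm [-2.69 -1.44]
z [-0.04 -2.67]
```

```bash
python3 - <<'E'
from h import *
crop('side',250,145,50,45,16,'pics/s6.png')
crop('side',250,160,50,45,16,'pics/s7.png')
E
```

```text
(no output)
```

View pics/s6.png

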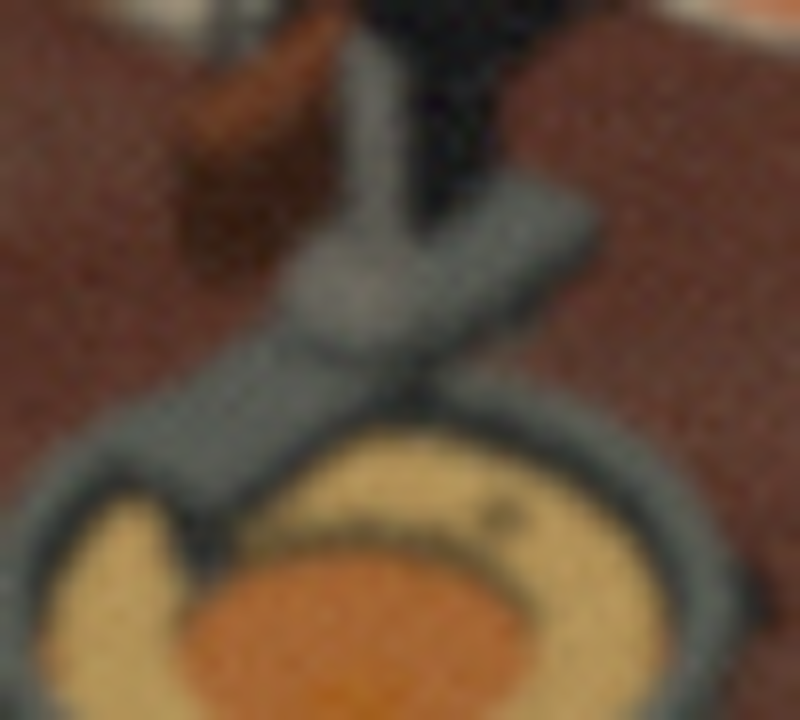

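View pics/s7.png

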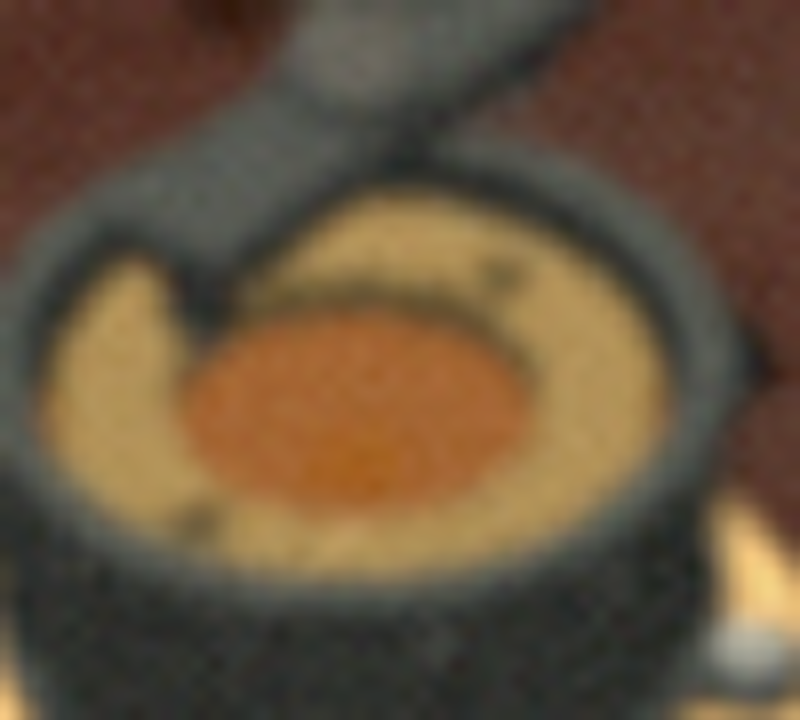

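Call:
{"name": "apply_moves", "arguments": {
  "commands": [
    [0.5,-0.1,0.25,0,0],
    [0.5,0,0,0.7,0],
    [0.5,0,0,0.7,0],
    [0.5,0,0,0.6,0],
    [0.5,0,0,0,0],
    [0.5,0,0,0,0],
    [0.5,0,0,0,0]
  ]
}}

```text
time_s: 8.13
eef_pos: [512.9, 73.9, 120.3]
ee_rot: [0.0, -0.153, 0.988, -0.0]
force: [0.1, -0.1, -2.1]
grip_width: 0.149
```

```bash
python3 - <<'E'
from h import *
st()
crop('side',245,155,60,50,13,'pics/s8.png')
E
```

```text
8.13 [512.89  73.9  120.33] yaw 3.4498 F [ 0.1  -0.09 -2.08] M [ 0.029 -0.065 -0.017] g 0.149 j6 -1.962
```

View pics/s8.png

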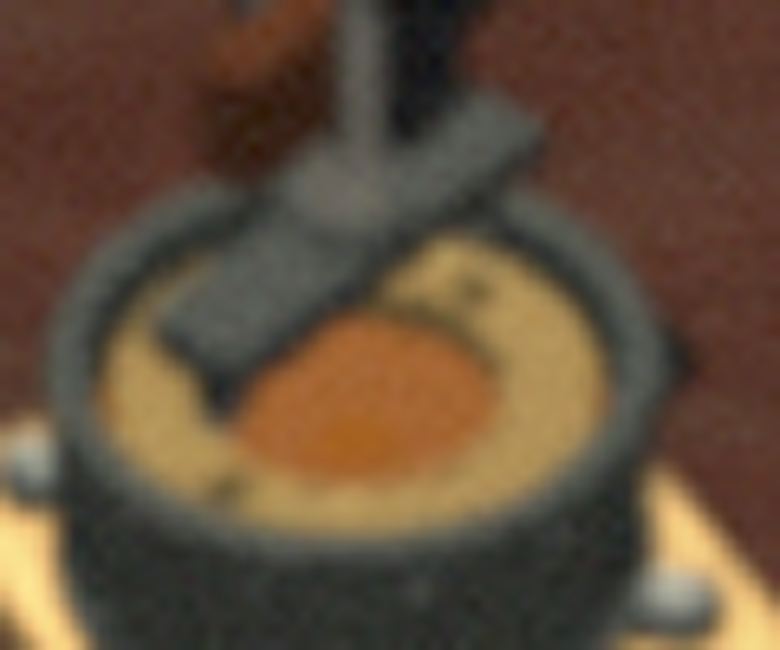

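```bash
python3 - <<'E'
from h import *
ims=np.mean([ctrl.capture('side').astype(float) for _ in range(6)],0)[:,:,::-1]
np.save('avg1.npy',ims)
im=ims[160:200,253:293]
im=cv2.resize(im,None,fx=18,fy=18,interpolation=cv2.INTER_LANCZOS4)
im=np.clip(255*(np.clip(im,0,255)/255)**.55,0,255)
bl=cv2.GaussianBlur(im,(0,0),14);im=np.clip(im+1.0*(im-bl),0,255)
cv2.imwrite('pics/s9.png',im[:600])
E
```

```text
[ WARN:0@5.682] global loadsave.cpp:1063 imwrite_ Unsupported depth image for selected encoder is fallbacked to CV_8U.
```

View pics/s9.png

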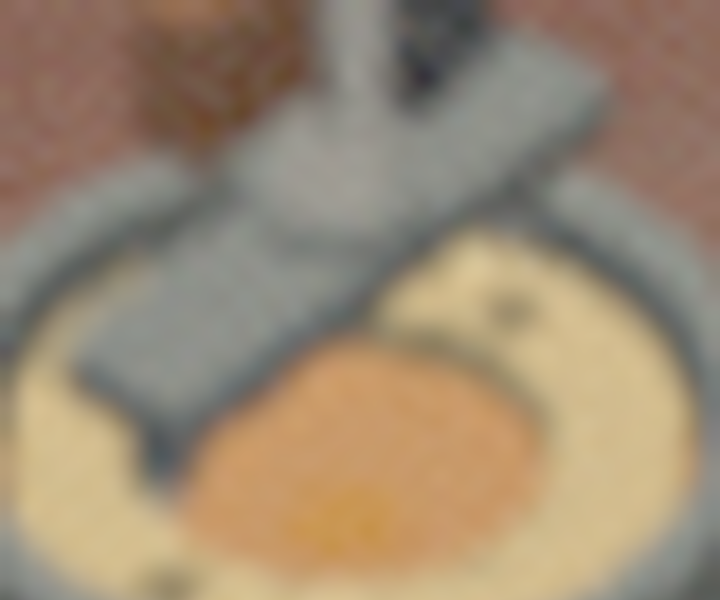

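Call:
{"name": "apply_moves", "arguments": {
  "commands": [
    [0.5,0,0,0.3,0],
    [0.5,0,0,0.3,0],
    [0.5,0,0,0.1,0],
    [0.5,0,0,0,0]
  ]
}}

```text
time_s: 8.82
eef_pos: [512.5, 73.9, 112.8]
ee_rot: [-0.0, -0.153, 0.988, 0.0]
force: [-1.2, -0.0, -2.0]
grip_width: 0.146
```

Call:
{"name": "apply_moves", "arguments": {
  "commands": [
    [0.5,0,0,0.05,0],
    [0.5,0,0,0.05,0],
    [0.5,0,0,0.05,0],
    [0.5,0,0,0,0]
  ]
}}

```text
time_s: 9.15
eef_pos: [512.7, 73.9, 111.8]
ee_rot: [-0.0, -0.154, 0.988, -0.0]
force: [0.1, 0.3, -1.2]
grip_width: 0.143
```

Call:
{"name": "apply_moves", "arguments": {
  "commands": [
    [0.5,0,0,0.05,0],
    [0.5,0,0,0.05,0],
    [0.5,0,0,0,0]
  ]
}}

```text
time_s: 9.4
eef_pos: [512.7, 73.9, 110.7]
ee_rot: [-0.0, -0.154, 0.988, 0.0]
force: [0.9, 0.8, -1.9]
grip_width: 0.146
```

Call:
{"name": "apply_moves", "arguments": {
  "commands": [
    [0.5,0,0,0.05,0],
    [0.5,0,0,0.05,0],
    [0.5,0,0,0,0]
  ]
}}

```text
time_s: 9.65
eef_pos: [512.7, 73.9, 109.7]
ee_rot: [-0.0, -0.153, 0.988, 0.0]
force: [-0.0, -0.4, -1.3]
grip_width: 0.148
```

Call:
{"name": "apply_moves", "arguments": {
  "commands": [
    [0.5,0,0,0.05,0],
    [0.5,0,0,0,0]
  ]
}}

```text
time_s: 9.82
eef_pos: [512.7, 73.9, 109.2]
ee_rot: [-0.0, -0.153, 0.988, 0.0]
force: [-0.0, 0.2, -2.0]
grip_width: 0.146
```

Call:
{"name": "apply_moves", "arguments": {
  "commands": [
    [0.5,0,0,0.05,0],
    [0.5,0,0,0,0]
  ]
}}

```text
time_s: 9.98
eef_pos: [512.8, 73.9, 108.7]
ee_rot: [-0.0, -0.153, 0.988, -0.0]
force: [0.3, 0.8, -1.7]
grip_width: 0.151
```

Call:
{"name": "apply_moves", "arguments": {
  "commands": [
    [0.5,0,0,0.05,0],
    [0.5,0,0,0,0]
  ]
}}

```text
time_s: 10.15
eef_pos: [512.7, 73.9, 108.2]
ee_rot: [-0.0, -0.154, 0.988, -0.0]
force: [0.6, 0.1, -2.5]
grip_width: 0.145
```

```bash
python3 - <<'E'
from h import *
st();s=ctrl.sense();print(s['tau'].round(2))
E
```

```text
10.15 [512.75  73.91 108.22] yaw 3.4499 F [ 0.62  0.08 -2.48] M [ 0.063 -0.013  0.117] g 0.145 j6 -1.962
[ 5.000e-02 -4.406e+01 -2.238e+01  3.000e-02 -1.000e-02  1.000e-02]
```

Call:
{"name": "apply_moves", "arguments": {
  "commands": [
    [0.5,0,0,0.05,0],
    [0.5,0,0,0,0]
  ]
}}

```text
time_s: 10.32
eef_pos: [512.8, 73.8, 107.7]
ee_rot: [-0.0, -0.154, 0.988, -0.0]
force: [-0.3, 0.1, -1.7]
grip_width: 0.149
```

```bash
python3 - <<'E'
from h import *
st()
E
```

```text
10.32 [512.79  73.83 107.73] yaw 3.4498 F [-0.28  0.05 -1.73] M [-0.094 -0.038  0.106] g 0.149 j6 -1.962
```

Call:
{"name": "apply_moves", "arguments": {
  "commands": [
    [0.5,0,0,0.05,0],
    [0.5,0,0,0,0]
  ]
}}

```text
time_s: 10.48
eef_pos: [512.8, 73.8, 107.3]
ee_rot: [0.0, -0.154, 0.988, -0.0]
force: [0.2, -1.0, -1.1]
grip_width: 0.147
```

```bash
python3 - <<'E'
from h import *
st()
crop('side',245,155,60,50,13,'pics/s10.png')
E
```

```text
10.48 [512.82  73.82 107.28] yaw 3.4498 F [ 0.15 -0.97 -1.14] M [-0.308 -0.015  0.006] g 0.147 j6 -1.962
```

View pics/s10.png

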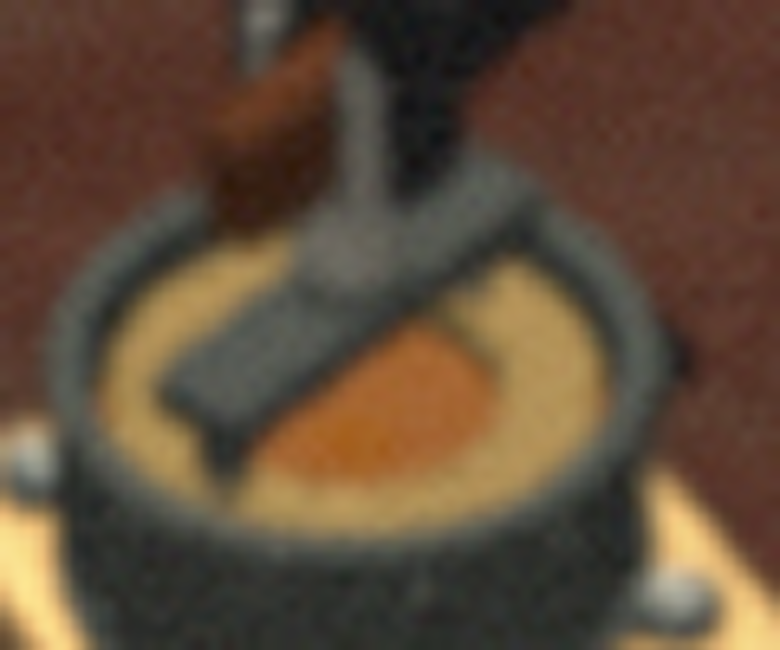

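Call:
{"name": "apply_moves", "arguments": {
  "commands": [
    [0.5,0,-0.04,0,0],
    [0.5,0,0,0.05,0],
    [0.5,0,0,0,0]
  ]
}}

```text
time_s: 10.78
eef_pos: [512.8, 73.5, 106.7]
ee_rot: [-0.0, -0.153, 0.988, -0.0]
force: [0.2, -2.2, -1.9]
grip_width: 0.149
```

```bash
python3 - <<'E'
from h import *
st()
E
```

```text
10.78 [512.8   73.46 106.68] yaw 3.4498 F [ 0.19 -2.21 -1.89] M [-0.261  0.006  0.026] g 0.149 j6 -1.963
```

Call:
{"name": "apply_moves", "arguments": {
  "commands": [
    [0.5,0,0,0.05,0],
    [0.5,0,0,0,0]
  ]
}}

```text
time_s: 10.95
eef_pos: [512.8, 73.5, 106.2]
ee_rot: [-0.0, -0.154, 0.988, -0.0]
force: [-0.1, -1.6, -1.0]
grip_width: 0.146
```

```bash
python3 - <<'E'
from h import *
st()
E
```

```text
10.95 [512.82  73.47 106.22] yaw 3.4499 F [-0.11 -1.55 -1.02] M [-0.298  0.096  0.041] g 0.146 j6 -1.963
```

Call:
{"name": "apply_moves", "arguments": {
  "commands": [
    [0.5,0,-0.05,0,0],
    [0.5,0,0,0.06,0],
    [0.5,0,0,0.06,0],
    [0.5,0,0,0,0]
  ]
}}

```text
time_s: 11.28
eef_pos: [513.0, 73.1, 104.9]
ee_rot: [-0.0, -0.153, 0.988, 0.0]
force: [-0.0, -0.1, -1.0]
grip_width: 0.146
```

```bash
python3 - <<'E'
from h import *
st()
E
```

```text
11.28 [512.99  73.09 104.94] yaw 3.4498 F [-0.04 -0.14 -1.02] M [-0.154  0.067  0.037] g 0.146 j6 -1.964
```

Call:
{"name": "apply_moves", "arguments": {
  "commands": [
    [0.5,0,-0.03,0.05,0],
    [0.5,0,0,0.05,0],
    [0.5,0,0,0,0]
  ]
}}

```text
time_s: 11.53
eef_pos: [513.1, 72.8, 104.0]
ee_rot: [-0.0, -0.153, 0.988, 0.0]
force: [0.3, 0.4, -1.4]
grip_width: 0.144
```

```bash
python3 - <<'E'
from h import *
st()
E
```

```text
11.53 [513.12  72.82 103.98] yaw 3.4497 F [ 0.27  0.37 -1.37] M [-0.029 -0.008 -0.02 ] g 0.144 j6 -1.964
```

```bash
cat > m.py <<'E'
from h import *
st()
E
for i in 1; do python3 m.py; done
```

```text
11.53 [513.12  72.82 103.98] yaw 3.4497 F [ 0.27  0.37 -1.37] M [-0.029 -0.008 -0.02 ] g 0.144 j6 -1.964
```

Call:
{"name": "apply_moves", "arguments": {
  "commands": [
    [0.5,0,0,0.05,0],
    [0.5,0,0,0,0.02],
    [0.5,0,0,0,0.02]
  ]
}}

```text
time_s: 11.78
eef_pos: [513.2, 72.5, 103.6]
ee_rot: [-0.0, -0.133, 0.991, -0.0]
force: [-0.0, -1.4, -2.1]
grip_width: 0.146
```

```bash
python3 m.py
```

```text
11.78 [513.19  72.54 103.58] yaw 3.4081 F [-0.   -1.45 -2.14] M [-0.49   0.016  0.093] g 0.146 j6 -1.923
```

Call:
{"name": "apply_moves", "arguments": {
  "commands": [
    [0.5,0,0,0,0.02],
    [0.5,0,0,0,0.02]
  ]
}}

```text
time_s: 11.95
eef_pos: [513.2, 72.6, 103.6]
ee_rot: [-0.0, -0.113, 0.994, -0.0]
force: [0.6, -3.6, -2.5]
grip_width: 0.145
```

```bash
python3 m.py
```

```text
11.95 [513.17  72.57 103.56] yaw 3.3678 F [ 0.59 -3.58 -2.55] M [-0.611  0.066  0.154] g 0.145 j6 -1.882
```

Call:
{"name": "apply_moves", "arguments": {
  "commands": [
    [0.5,0,0,0,0.02],
    [0.5,0,0,0,0.02]
  ]
}}

```text
time_s: 12.12
eef_pos: [513.2, 72.6, 103.6]
ee_rot: [0.0, -0.093, 0.996, -0.0]
force: [-0.9, -3.8, -2.5]
grip_width: 0.147
```

```bash
python3 m.py
```

```text
12.12 [513.18  72.6  103.59] yaw 3.3278 F [-0.88 -3.76 -2.49] M [-0.709 -0.065  0.111] g 0.147 j6 -1.842
```

Call:
{"name": "apply_moves", "arguments": {
  "commands": [
    [0.5,0,0,0,0.02],
    [0.5,0,0,0,0.02]
  ]
}}

```text
time_s: 12.28
eef_pos: [513.2, 72.7, 103.6]
ee_rot: [0.0, -0.073, 0.997, -0.0]
force: [0.4, -3.0, -1.7]
grip_width: 0.147
```

```bash
python3 m.py
```

```text
12.28 [513.17  72.67 103.6 ] yaw 3.2878 F [ 0.43 -2.99 -1.67] M [-0.735 -0.035  0.108] g 0.147 j6 -1.802
```

Call:
{"name": "apply_moves", "arguments": {
  "commands": [
    [0.5,0,-0.05,0,0.02],
    [0.5,0,0,0,0.02]
  ]
}}

```text
time_s: 12.45
eef_pos: [513.2, 72.3, 103.6]
ee_rot: [-0.0, -0.053, 0.999, 0.0]
force: [0.2, -2.8, -1.1]
grip_width: 0.148
```

```bash
python3 m.py
```

```text
12.45 [513.18  72.32 103.61] yaw 3.2478 F [ 0.2  -2.81 -1.1 ] M [-0.631  0.048  0.091] g 0.148 j6 -1.763
```

Call:
{"name": "apply_moves", "arguments": {
  "commands": [
    [0.5,0,0,0,0.02],
    [0.5,0,0,0,0.02]
  ]
}}

```text
time_s: 12.62
eef_pos: [513.2, 72.3, 103.6]
ee_rot: [-0.0, -0.033, 0.999, -0.0]
force: [0.2, -3.8, -2.3]
grip_width: 0.15
```

```bash
python3 m.py
```

```text
12.62 [513.21  72.28 103.62] yaw 3.2078 F [ 0.2  -3.78 -2.31] M [-0.62  -0.003  0.107] g 0.15 j6 -1.723
```

Call:
{"name": "apply_moves", "arguments": {
  "commands": [
    [0.5,0,0,0,0.02],
    [0.5,0,0,0,0.02]
  ]
}}

```text
time_s: 12.78
eef_pos: [513.2, 72.2, 103.6]
ee_rot: [-0.0, -0.013, 1.0, -0.0]
force: [0.1, -2.9, -2.4]
grip_width: 0.147
```

```bash
python3 m.py
```

```text
12.78 [513.21  72.22 103.6 ] yaw 3.1679 F [ 0.14 -2.89 -2.4 ] M [-0.665  0.036  0.144] g 0.147 j6 -1.683
```

Call:
{"name": "apply_moves", "arguments": {
  "commands": [
    [0.5,0,-0.06,0,0.02],
    [0.5,0,0,0.02,0.02]
  ]
}}

```text
time_s: 12.95
eef_pos: [513.2, 71.9, 103.4]
ee_rot: [-0.0, 0.007, 1.0, 0.0]
force: [-0.4, -1.6, 0.3]
grip_width: 0.147
```

```bash
python3 m.py
```

```text
12.95 [513.19  71.86 103.43] yaw 3.1276 F [-0.42 -1.58  0.35] M [-0.296  0.168  0.106] g 0.147 j6 -1.645
```

Call:
{"name": "apply_moves", "arguments": {
  "commands": [
    [0.5,0,0,0,0.02],
    [0.5,0,0,0,0.02]
  ]
}}

```text
time_s: 13.12
eef_pos: [513.2, 71.8, 103.4]
ee_rot: [-0.0, 0.027, 1.0, 0.0]
force: [-0.6, -1.4, -1.1]
grip_width: 0.142
```

```bash
python3 m.py
```

```text
13.12 [513.17  71.79 103.43] yaw 3.0878 F [-0.61 -1.43 -1.06] M [-0.251  0.138  0.076] g 0.142 j6 -1.605
```

Call:
{"name": "apply_moves", "arguments": {
  "commands": [
    [0.5,0,0,0,0.02],
    [0.5,0,0,0,0.02]
  ]
}}

```text
time_s: 13.28
eef_pos: [513.2, 71.7, 103.4]
ee_rot: [-0.0, 0.047, 0.999, 0.0]
force: [-0.3, -1.8, -0.7]
grip_width: 0.15
```

```bash
python3 m.py
```

```text
13.28 [513.19  71.75 103.43] yaw 3.0479 F [-0.27 -1.83 -0.73] M [-0.337  0.178  0.116] g 0.15 j6 -1.565
```

Call:
{"name": "apply_moves", "arguments": {
  "commands": [
    [0.5,0,-0.02,0,0.02],
    [0.5,0,0,0,0.02]
  ]
}}

```text
time_s: 13.45
eef_pos: [513.2, 71.6, 103.4]
ee_rot: [-0.0, 0.067, 0.998, 0.0]
force: [-1.2, -1.0, -0.3]
grip_width: 0.147
```

```bash
python3 m.py
```

```text
13.45 [513.17  71.59 103.39] yaw 3.0077 F [-1.16 -0.98 -0.26] M [-0.168  0.205  0.103] g 0.147 j6 -1.525
```

Call:
{"name": "apply_moves", "arguments": {
  "commands": [
    [0.5,0,0,0,0.02],
    [0.5,0,0,0,0.02]
  ]
}}

```text
time_s: 13.62
eef_pos: [513.2, 71.5, 103.4]
ee_rot: [-0.0, 0.087, 0.996, -0.0]
force: [-1.0, -1.1, 0.5]
grip_width: 0.146
```

```bash
python3 m.py
```

```text
13.62 [513.16  71.53 103.39] yaw 2.9682 F [-0.96 -1.12  0.46] M [-0.218  0.286  0.355] g 0.146 j6 -1.485
```

Call:
{"name": "apply_moves", "arguments": {
  "commands": [
    [0.5,0,0,0,0.02],
    [0.5,0,0,0,0.02]
  ]
}}

```text
time_s: 13.78
eef_pos: [513.1, 71.5, 103.4]
ee_rot: [-0.0, 0.107, 0.994, -0.0]
force: [-0.7, -0.9, -0.2]
grip_width: 0.144
```

```bash
python3 m.py
```

```text
13.78 [513.14  71.47 103.37] yaw 2.9282 F [-0.72 -0.95 -0.2 ] M [-0.219  0.238  0.43 ] g 0.144 j6 -1.445
```

Call:
{"name": "apply_moves", "arguments": {
  "commands": [
    [0.5,0,0,0,0.02],
    [0.5,0,0,0,0.02]
  ]
}}

```text
time_s: 13.95
eef_pos: [513.1, 71.5, 103.4]
ee_rot: [-0.0, 0.126, 0.992, -0.0]
force: [-1.4, -1.4, -1.8]
grip_width: 0.144
```

```bash
python3 m.py
```

```text
13.95 [513.15  71.46 103.36] yaw 2.8881 F [-1.37 -1.4  -1.75] M [-0.268  0.305  0.476] g 0.144 j6 -1.405
```

Call:
{"name": "apply_moves", "arguments": {
  "commands": [
    [0.5,0,0,0,0.02],
    [0.5,0,0,0,0.02]
  ]
}}

```text
time_s: 14.12
eef_pos: [513.1, 71.4, 103.3]
ee_rot: [-0.0, 0.146, 0.989, -0.0]
force: [-2.0, -2.3, -0.4]
grip_width: 0.147
```

```bash
python3 m.py
```

```text
14.12 [513.14  71.41 103.33] yaw 2.848 F [-1.98 -2.26 -0.45] M [-0.311  0.28   0.513] g 0.147 j6 -1.365
```

Call:
{"name": "apply_moves", "arguments": {
  "commands": [
    [0.5,0,0,0,0.02],
    [0.5,0,0,0,0.02]
  ]
}}

```text
time_s: 14.28
eef_pos: [513.1, 71.4, 103.3]
ee_rot: [-0.0, 0.166, 0.986, -0.0]
force: [-1.7, -1.8, -1.7]
grip_width: 0.147
```

```bash
python3 m.py
```

```text
14.28 [513.12  71.42 103.32] yaw 2.8081 F [-1.67 -1.79 -1.67] M [-0.413  0.288  0.586] g 0.147 j6 -1.325
```

Call:
{"name": "apply_moves", "arguments": {
  "commands": [
    [0.5,0,0,0,0.02]
  ]
}}

```text
time_s: 14.37
eef_pos: [513.1, 71.4, 103.3]
ee_rot: [-0.0, 0.176, 0.984, -0.0]
force: [-1.1, -2.0, -1.8]
grip_width: 0.146
```

```bash
python3 m.py
```

```text
14.37 [513.12  71.42 103.31] yaw 2.7881 F [-1.1  -1.98 -1.76] M [-0.407  0.335  0.689] g 0.146 j6 -1.305
```

Call:
{"name": "apply_moves", "arguments": {
  "commands": [
    [0.5,0,0,0,0],
    [0.5,0,0,0,0],
    [0.5,0,0,0,0]
  ]
}}

```text
time_s: 14.62
eef_pos: [513.1, 71.4, 103.3]
ee_rot: [-0.0, 0.175, 0.985, -0.0]
force: [-1.1, -1.5, -2.2]
grip_width: 0.144
```

```bash
python3 m.py
```

```text
14.62 [513.14  71.44 103.33] yaw 2.7899 F [-1.1  -1.48 -2.16] M [-0.452  0.426  0.473] g 0.144 j6 -1.307
```

Call:
{"name": "apply_moves", "arguments": {
  "commands": [
    [0.5,0,0,0,-0.02],
    [0.5,0,0,0,0]
  ]
}}

```text
time_s: 14.78
eef_pos: [513.2, 71.5, 103.3]
ee_rot: [-0.0, 0.165, 0.986, 0.0]
force: [-2.2, -2.4, -1.8]
grip_width: 0.148
```

```bash
python3 m.py
```

```text
14.78 [513.17  71.46 103.35] yaw 2.8109 F [-2.16 -2.44 -1.85] M [-0.43   0.401  0.242] g 0.148 j6 -1.328
```

Call:
{"name": "apply_moves", "arguments": {
  "commands": [
    [0.5,0,0,0,-0.02],
    [0.5,0,0,0,0]
  ]
}}

```text
time_s: 14.95
eef_pos: [513.3, 71.6, 103.4]
ee_rot: [0.0, 0.155, 0.988, 0.0]
force: [-2.4, -0.9, -2.1]
grip_width: 0.149
```

```bash
python3 m.py
```

```text
14.95 [513.28  71.58 103.42] yaw 2.8307 F [-2.36 -0.86 -2.08] M [-0.407  0.392  0.036] g 0.149 j6 -1.348
```

Call:
{"name": "apply_moves", "arguments": {
  "commands": [
    [0.5,0.03,-0.03,0,-0.015],
    [0.5,0,0,0,-0.015],
    [0.5,0,0,0,0]
  ]
}}

```text
time_s: 15.2
eef_pos: [513.1, 71.4, 103.6]
ee_rot: [0.0, 0.14, 0.99, 0.0]
force: [-0.4, 0.2, -1.8]
grip_width: 0.147
```

```bash
python3 m.py
```

```text
15.2 [513.09  71.39 103.55] yaw 2.8608 F [-0.42  0.24 -1.75] M [-0.112  0.019  0.079] g 0.147 j6 -1.379
```

Call:
{"name": "apply_moves", "arguments": {
  "commands": [
    [0.5,0,0,-0.1,0],
    [0.5,0,0,-0.1,0],
    [0.5,0,0,0,0]
  ]
}}

```text
time_s: 15.45
eef_pos: [513.0, 71.3, 105.7]
ee_rot: [0.0, 0.14, 0.99, 0.0]
force: [0.3, 0.9, -1.5]
grip_width: 0.15
```

```bash
python3 m.py
```

```text
15.45 [513.02  71.33 105.69] yaw 2.8597 F [ 0.28  0.9  -1.54] M [-0.054  0.084  0.168] g 0.15 j6 -1.377
```

Call:
{"name": "apply_moves", "arguments": {
  "commands": [
    [0.5,0,0,0.1,0],
    [0.5,0,0,0.08,0],
    [0.5,0,0,0,0]
  ]
}}

```text
time_s: 15.7
eef_pos: [512.7, 71.3, 103.4]
ee_rot: [-0.0, 0.14, 0.99, 0.0]
force: [0.4, -0.5, -2.5]
grip_width: 0.147
```

```bash
python3 m.py
```

```text
15.7 [512.72  71.33 103.37] yaw 2.8597 F [ 0.45 -0.5  -2.48] M [-0.007 -0.022 -0.116] g 0.147 j6 -1.377
```

Call:
{"name": "apply_moves", "arguments": {
  "commands": [
    [0.5,0,0,0,0.02],
    [0.5,0,0,0,0.01]
  ]
}}

```text
time_s: 15.87
eef_pos: [512.8, 71.3, 103.5]
ee_rot: [-0.0, 0.156, 0.988, -0.0]
force: [0.1, 0.3, -2.8]
grip_width: 0.147
```

```bash
python3 m.py
```

```text
15.87 [512.76  71.28 103.5 ] yaw 2.8285 F [ 0.05  0.33 -2.84] M [-0.061  0.067  0.326] g 0.147 j6 -1.346
```

Call:
{"name": "apply_moves", "arguments": {
  "commands": [
    [0.5,0,0,0,0.02]
  ]
}}

```text
time_s: 15.95
eef_pos: [512.7, 71.3, 103.5]
ee_rot: [-0.0, 0.165, 0.986, -0.0]
force: [0.1, -1.3, -2.7]
grip_width: 0.148
```

```bash
python3 m.py
```

```text
15.95 [512.72  71.28 103.49] yaw 2.8092 F [ 0.13 -1.32 -2.72] M [-0.036  0.056  0.597] g 0.148 j6 -1.327
```

Call:
{"name": "apply_moves", "arguments": {
  "commands": [
    [0.5,0,0,0,0.02]
  ]
}}

```text
time_s: 16.03
eef_pos: [512.7, 71.3, 103.5]
ee_rot: [-0.0, 0.175, 0.984, -0.0]
force: [0.2, -0.9, -2.8]
grip_width: 0.148
```

```bash
python3 m.py
```

```text
16.03 [512.75  71.29 103.53] yaw 2.7888 F [ 0.2  -0.87 -2.79] M [-0.029  0.081  0.613] g 0.148 j6 -1.306
```

Call:
{"name": "apply_moves", "arguments": {
  "commands": [
    [0.5,0,0,0,-0.03],
    [0.5,0,0,0,-0.03],
    [0.5,0,0,0,0],
    [0.5,0,0,-0.1,0],
    [0.5,0,0,-0.2,0],
    [0.5,0,0,-0.3,0],
    [0.5,0,0,-0.5,0],
    [0.5,0,0,-1,0],
    [0.5,0,0,-2,0],
    [0.5,0,0,-2,0],
    [0.5,0,0,0,0]
  ]
}}

```text
time_s: 16.95
eef_pos: [514.6, 71.2, 168.9]
ee_rot: [0.004, 0.145, 0.989, 0.0]
force: [1.2, -1.2, -1.4]
grip_width: 0.146
```

```bash
python3 m.py; python3 - <<'E'
from h import *
crop('side',230,130,100,85,8,'pics/s11.png')
E
```

```text
16.95 [514.61  71.21 168.93] yaw 2.8496 F [ 1.16 -1.17 -1.4 ] M [-0.003 -0.043  0.007] g 0.146 j6 -1.367
```

View pics/s11.png

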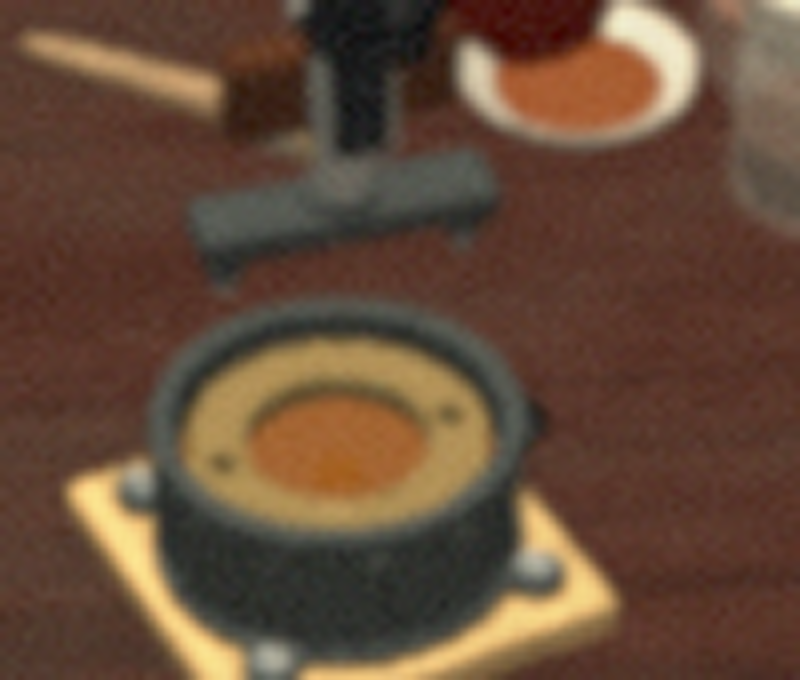

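```bash
python3 - <<'E'
from h import *
P=[bp('side',cr(u,v,230,130,8),52) for u,v in((450,415),(222,463))];d=P[0]-P[1];print(np.arctan2(d[1],d[0]),np.linalg.norm(d), 'turned',0.31-np.arctan2(d[1],d[0]))
E
```

```text
-0.2700256749035422 67.76786906789914 turned 0.5800256749035422
```

Call:
{"name": "apply_moves", "arguments": {
  "commands": [
    [0.5,0,0,0,-0.1],
    [0.5,0,0,0,-0.1],
    [0.5,0,0,0,-0.1],
    [0.5,0,0,0,-0.1],
    [0.5,0,0,0,-0.1],
    [0.5,0,0,0,-0.1],
    [0.5,0,0,0,-0.087],
    [0.5,0,0,0,0]
  ]
}}

```text
time_s: 17.67
eef_pos: [512.4, 71.3, 163.6]
ee_rot: [-0.001, -0.198, 0.98, 0.0]
force: [1.1, 0.5, -1.5]
grip_width: 0.145
```

Call:
{"name": "apply_moves", "arguments": {
  "commands": [
    [0.5,1.21,-1.69,0,0],
    [0.5,1.21,-1.69,0,0],
    [0.5,1.21,-1.69,0,0],
    [0.5,1.21,-1.69,0,0],
    [0.5,1.21,-1.69,0,0],
    [0.5,1.21,-1.69,0,0],
    [0.5,1.21,-1.69,0,0],
    [0.5,1.21,-1.69,0,0],
    [0.5,1.21,-1.69,0,0],
    [0.5,1.21,-1.69,0,0],
    [0.5,0,0,0,0],
    [0.5,0,0,0,0]
  ]
}}

```text
time_s: 18.67
eef_pos: [465.8, -131.7, 164.1]
ee_rot: [-0.0, -0.194, 0.981, 0.0]
force: [0.1, -0.8, -1.0]
grip_width: 0.145
```

```bash
python3 m.py
```

```text
18.67 [ 465.85 -131.67  164.06] yaw 3.5327 F [ 0.14 -0.76 -0.97] M [0.059 0.019 0.002] g 0.145 j6 -2.48
```

Call:
{"name": "apply_moves", "arguments": {
  "commands": [
    [0.5,0,0,1.5,-0.004],
    [0.5,0,0,1.5,0],
    [0.5,0,0,1.5,0],
    [0.5,0,0,1.5,0],
    [0.5,0,0,0.5,0],
    [0.5,0,0,0,0],
    [0.5,0,0,0,0]
  ]
}}

```text
time_s: 19.25
eef_pos: [466.5, -130.9, 99.9]
ee_rot: [0.0, -0.198, 0.98, -0.0]
force: [-1.1, 0.3, -1.8]
grip_width: 0.147
```

```bash
python3 m.py; python3 - <<'E'
from h import *
crop('side',260,195,90,80,8,'pics/s12.png')
E
```

```text
19.25 [ 466.47 -130.87   99.94] yaw 3.5407 F [-1.1   0.26 -1.79] M [ 0.01  -0.029 -0.003] g 0.147 j6 -2.486
```

View pics/s12.png

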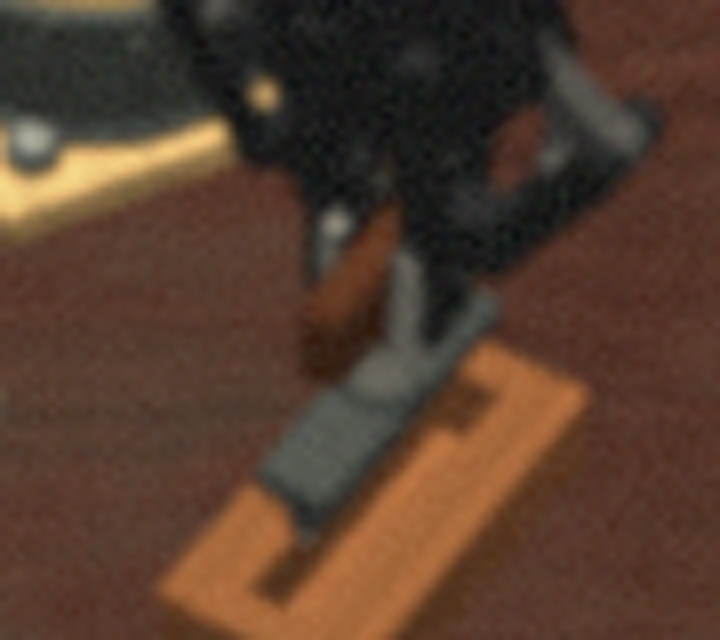

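Call:
{"name": "apply_moves", "arguments": {
  "commands": [
    [0.5,0,-0.03,0.4,0.004],
    [0.5,0,0,0.4,0],
    [0.5,0,0,0.4,0],
    [0.5,0,0,0.3,0],
    [0.5,0,0,0.2,0],
    [0.5,0,0,0,0]
  ]
}}

```text
time_s: 19.8
eef_pos: [466.1, -131.5, 82.1]
ee_rot: [-0.0, -0.196, 0.981, 0.0]
force: [-0.2, 0.4, -2.1]
grip_width: 0.151
```

```bash
python3 m.py
```

```text
19.8 [ 466.13 -131.46   82.12] yaw 3.5367 F [-0.15  0.42 -2.1 ] M [-0.063  0.007 -0.026] g 0.151 j6 -2.483
```

Call:
{"name": "apply_moves", "arguments": {
  "commands": [
    [0.5,0,0,0.3,0],
    [0.5,0,0,0.3,0],
    [0.5,0,0,0.2,0],
    [0.5,0,0,0.1,0],
    [0.5,0,0,0.1,0],
    [0.5,0,0,0,0]
  ]
}}

```text
time_s: 20.3
eef_pos: [466.3, -131.5, 72.5]
ee_rot: [-0.0, -0.196, 0.981, 0.0]
force: [-0.2, 0.7, -2.2]
grip_width: 0.15
```

```bash
python3 m.py
```

```text
20.3 [ 466.3  -131.52   72.45] yaw 3.5368 F [-0.19  0.7  -2.24] M [-0.016 -0.031  0.086] g 0.15 j6 -2.483
```

Call:
{"name": "apply_moves", "arguments": {
  "commands": [
    [0.5,0,0,0.05,0],
    [0.5,0,0,0.05,0],
    [0.5,0,0,0,0]
  ]
}}

```text
time_s: 20.55
eef_pos: [466.3, -131.5, 71.6]
ee_rot: [-0.0, -0.196, 0.981, 0.0]
force: [0.3, -0.4, -2.2]
grip_width: 0.148
```

```bash
python3 m.py; python3 - <<'E'
from h import *
crop('side',260,195,90,80,8,'pics/s13.png')
E
```

```text
20.55 [ 466.33 -131.52   71.57] yaw 3.5368 F [ 0.33 -0.37 -2.16] M [-0.052 -0.01  -0.027] g 0.148 j6 -2.483
```

View pics/s13.png

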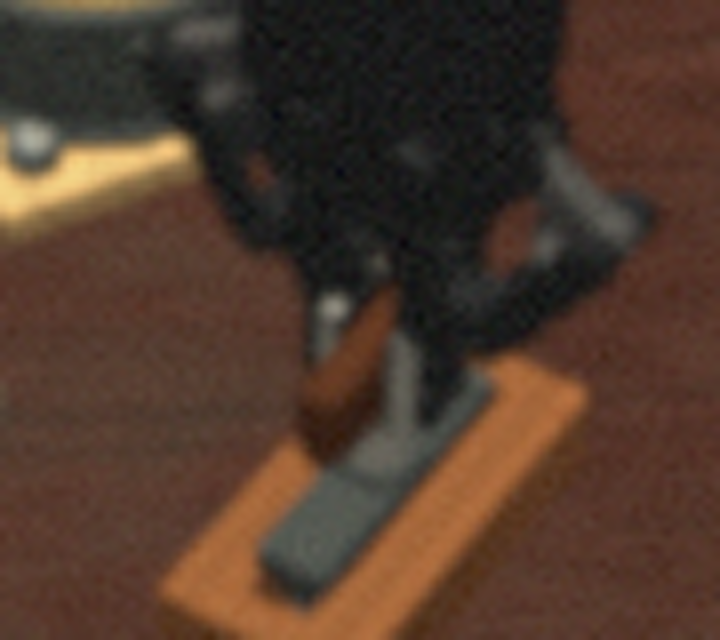

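Almost seated. I'll go down until it touches.

Call:
{"name": "apply_moves", "arguments": {
  "commands": [
    [0.5,0,0,0.05,0],
    [0.5,0,0,0.03,0],
    [0.5,0,0,0,0]
  ]
}}

```text
time_s: 20.85
eef_pos: [466.4, -131.6, 70.9]
ee_rot: [0.0, -0.196, 0.981, -0.0]
force: [-0.7, 0.1, -0.3]
grip_width: 0.152
```

```bash
python3 m.py
```

```text
20.85 [ 466.38 -131.58   70.93] yaw 3.5368 F [-0.69  0.14 -0.3 ] M [ 0.06   0.083 -0.015] g 0.152 j6 -2.483
```

Call:
{"name": "apply_moves", "arguments": {
  "commands": [
    [0.5,0,0,0.04,0],
    [0.5,0,0,0,0]
  ]
}}

```text
time_s: 21.02
eef_pos: [466.4, -131.6, 70.9]
ee_rot: [0.0, -0.196, 0.981, -0.0]
force: [-1.7, 1.1, 6.1]
grip_width: 0.148
```

```bash
python3 m.py
```

```text
21.02 [ 466.39 -131.58   70.91] yaw 3.5369 F [-1.66  1.06  6.09] M [0.212 0.417 0.028] g 0.148 j6 -2.483
```

Seated on the block. Now open gently and lift straight up.

Call:
{"name": "apply_moves", "arguments": {
  "commands": [
    [1.2,0,0,0,0],
    [1.5,0,0,0,0],
    [2.2,0,0,0,0],
    [3,0,0,0,0],
    [4,0,0,0,0],
    [5,0,0,0,0],
    [5,0,0,0,0],
    [5,0,0,0,0]
  ],
  "squeeze": 20
}}

```text
time_s: 21.68
eef_pos: [466.3, -131.5, 70.4]
ee_rot: [-0.0, -0.196, 0.981, 0.0]
force: [0.1, -0.1, -0.6]
grip_width: 0.587
```

```bash
python3 m.py
```

```text
21.68 [ 466.35 -131.55   70.36] yaw 3.5367 F [ 0.12 -0.08 -0.6 ] M [0.018 0.028 0.001] g 0.587 j6 -2.483
```

Call:
{"name": "apply_moves", "arguments": {
  "commands": [
    [5,0,0,-0.5,0],
    [5,0,0,-1,0],
    [5,0,0,-2,0],
    [5,0,0,-2.5,0],
    [5,0,0,-2.5,0],
    [5,0,0,-2.5,0],
    [5,0,0,-2.5,0],
    [5,0,0,0,0]
  ]
}}

```text
time_s: 22.35
eef_pos: [467.9, -132.3, 210.9]
ee_rot: [0.003, -0.196, 0.981, -0.003]
force: [-1.0, -0.4, 0.7]
grip_width: 0.587
```

Call:
{"name": "apply_moves", "arguments": {
  "commands": [
    [5,0,2.5,0,0],
    [5,0,2.5,0,0],
    [5,0,2.5,0,0],
    [5,0,2.5,0,0],
    [5,0,2.5,0,0],
    [5,0,2.5,0,0],
    [5,0,2.5,0,0],
    [5,0,2.5,0,0],
    [5,0,2.5,0,0],
    [5,0,2.5,0,0],
    [5,0,2.5,0,0],
    [5,0,2.5,0,0]
  ]
}}

```text
time_s: 23.35
eef_pos: [350.1, 146.3, 205.8]
ee_rot: [0.0, -0.196, 0.981, -0.0]
force: [-0.1, -0.1, -0.1]
grip_width: 0.589
```

Call:
{"name": "apply_moves", "arguments": {
  "commands": [
    [5,0,2.5,0,0],
    [5,0,2.5,0,0],
    [5,0,2.5,0,0],
    [5,0,2.5,0,0],
    [5,0,2.5,0,0],
    [5,0,2.5,0,0],
    [5,0,2.5,0,0],
    [5,0,2.5,0,0],
    [5,0,0,0,0],
    [5,0,0,0,0]
  ]
}}

```text
time_s: 24.18
eef_pos: [273.3, 330.4, 205.5]
ee_rot: [0.0, -0.197, 0.98, -0.0]
force: [-0.1, -1.1, -0.6]
grip_width: 0.578
```

```bash
python3 m.py; python3 - <<'E'
from h import *
for n in('side','top'):
  cv2.imwrite(f'pics/{n}_end.png',ctrl.capture(n)[:,:,::-1])
crop('top',200,145,170,110,4.5,'pics/t14.png'); crop('side',260,195,90,80,8,'pics/s14.png')
E
```

```text
24.18 [273.28 330.37 205.54] yaw 3.5391 F [-0.1  -1.12 -0.57] M [-0.013  0.063 -0.033] g 0.578 j6 -1.363
```

View pics/s14.png

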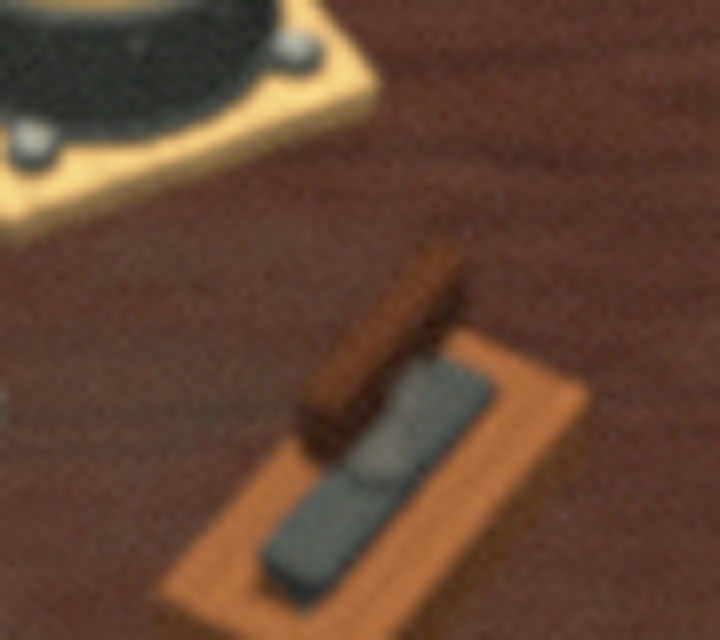

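View pics/top_end.png

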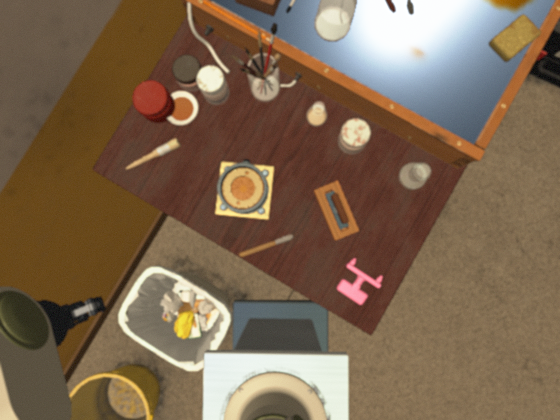

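View pics/t14.png

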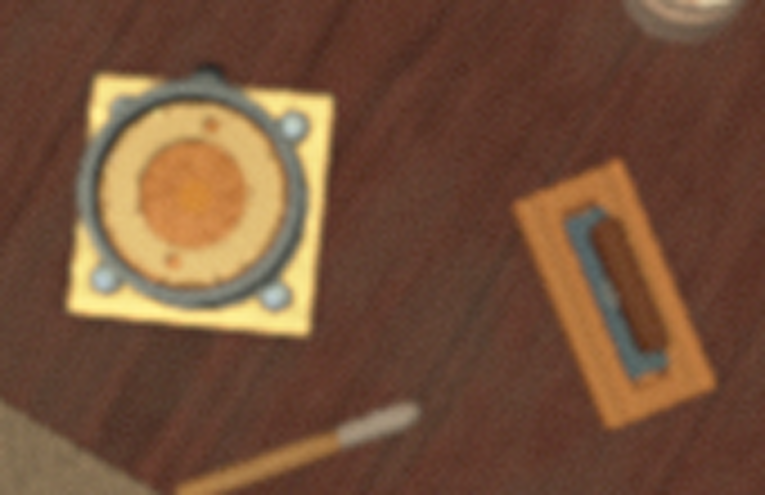

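```bash
python3 -c "
from rig import ctrl
print(ctrl.finish_job())"
```

```text
the job is handed in; nothing more can be done
None
```

I tightened the ring and stood the spanner back in its block, then handed the job in at about 24 s. The hand-in returned no verdict.

- **Ring:** I felt it touch the glass after turning the spanner about 0.45 rad, and carried on about 0.2 rad past that. The moment peaked at 0.69 N m while turning and read 0.47 N m at rest. Turning it again gave about 0.6 N m, so it had not sprung back much. That puts the glass pressed down about 0.17–0.2 mm. The holes in the pictures suggest a rougher 0.15 ± 0.04 mm. Both are inside the 0.08–0.37 mm range.
- **Forces:** The readings at the wrist stayed under about 7 N throughout.
- **Spanner and bystanders:** The last pictures show the spanner upright in its slot, the things round about where they were, and the gripper clear.
- **One disagreement:** The side camera put the lamp 3–5 mm off what the top camera said. I set the pins by careful contact instead, and they went in cleanly.

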